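# Balance the centrifuge and shut its lid

### The job

One carrier is already in the centrifuge rotor. Of the two carriers lying on the bench, take the one of the same height as that, first stand it upright on the bench and let go so that its tubes settle, then take it again and set it upright, fully home, in the cup straight across the rotor from the loaded one, so that the rotor is balanced; then shut the lid fully. Leave the other carriers, the bottle and the tube rack where they are.

Things in the scene. Friction and masses are not known exactly. Their poses are not given: they have to be found in the camera images.
- centrifuge: White round benchtop centrifuge, fixed: bowl 236 mm outside diameter, 208 mm inside, rim 135 mm above the bench; control panel box 130 mm wide at its -x side reaching 138 mm from the axis. Origin: on the bowl's axis at bench level. The lid is hinged along its +y side.
- rotor: Fixed rotor in the bowl, its turn varies. Four upright round aluminium cups, 62 mm inside and 70 mm outside diameter, centred 62 mm from the axis along the rotor's +x, +y, -x, -y; one holds a carrier. Origin: on the axis, 16 mm above the bench, z up. Cup floors lie 14 mm above the origin (30 mm above the bench), cup rims 45 mm above it; a 20 mm thick hub pin in the middle ends 40 mm above it.
- lid (a joint): Angle of the clear plastic lid: 0 = shut flat on the rim, about 1.8 to 2.0 rad = standing open. A stiff hinge: it stays where it is left and takes about 1 to 3 N at its free edge to swing shut.
- lid_hinge (a point): Point on the hinge line, 125 mm from the bowl axis along the centrifuge's +y, 135 mm above the bench; the line runs along the centrifuge's x. The shut lid reaches from here to -y: a round clear plate of 238 mm diameter centred 125 mm from the hinge, its outer (upper) face 7.5 mm above the hinge; black tab at its free edge to 256 mm. Open, the outer face looks to the centrifuge's +y.
- lid_edge (a point): Middle of the outer face of the black tab at the lid's free edge, 243 mm from the hinge and 12 mm out from it.
- tall_a: Tall tube carrier, 96 mm high, standing either in a rotor cup or on the parking block. Grey plastic block of 38 x 38 mm square section, with a black band round its foot and a thin metal band and four dark tube holes at its top. Origin: centre of the block; z runs from the foot to the top.
- short_a: Short tube carrier, 66 mm high, standing on the parking block when tall_a is in the rotor, and in the rotor otherwise. Grey plastic block of 38 x 38 mm square section, with a black band round its foot and a thin metal band and four dark tube holes at its top. Origin: centre of the block; z runs from the foot to the top.
- tall_b: Tall tube carrier, 96 mm high, about 0.15 to 0.3 kg, lying on its side on the bench. Grey plastic block of 38 x 38 mm square section, with a black band round its foot and a thin metal band and four dark tube holes at its top. Origin: centre of the block; z runs from the foot to the top.
- short_b: Short tube carrier, 66 mm high, about 0.1 to 0.25 kg, lying on its side on the bench. Grey plastic block of 38 x 38 mm square section, with a black band round its foot and a thin metal band and four dark tube holes at its top. Origin: centre of the block; z runs from the foot to the top.
- block: Grey parking block, fixed, 84 x 84 x 30 mm high, on which the spare carrier stands. Origin: centre of its underside.
- bottle: White plastic bottle, 62 mm diameter, 150 mm high, standing. Origin: centre of its foot.
- tube_rack: White test tube rack with ten capped tubes, 60 (x) x 160 (y) mm, 74 mm high. Origin: centre of its underside.

How it is judged (in metres and radians):
On the way, in this order (a step that is already met when the one before it is completed fails the run):
1. the matching carrier stands upright on the bench, let go (((horizontal distance between tall_a and rotor below 0.15 m and angle between tall_b's own z axis and vertical below 0.1 rad and height (world z) of tall_b below 0.054 m and contact force between the fingers and tall_b below 0.1 N and linear speed of tall_b below 0.02 m/s) or (horizontal distance between short_a and rotor below 0.15 m and angle between short_b's own z axis and vertical below 0.1 rad and height (world z) of short_b below 0.039 m and contact force between the fingers and short_b below 0.1 N and linear speed of short_b below 0.02 m/s))), for 0.2 s.
2. the matching carrier stands fully home in the opposite cup, let go, the lid still open (((x of tall_a in the frame of rotor between 0.05 and 0.074 m and y of tall_a in the frame of rotor between -0.012 and 0.012 m and z of each of tall_a, tall_b in the frame of rotor below 0.068 m and angle between each of tall_a, tall_b's own z axis and vertical below 0.12 rad and x of tall_b in the frame of rotor between -0.074 and -0.05 m and y of tall_b in the frame of rotor between -0.012 and 0.012 m and linear speed of tall_b below 0.02 m/s and contact force between the fingers and tall_b below 0.1 N) or (x of short_a in the frame of rotor between 0.05 and 0.074 m and y of short_a in the frame of rotor between -0.012 and 0.012 m and z of each of short_a, short_b in the frame of rotor below 0.053 m and angle between each of short_a, short_b's own z axis and vertical below 0.12 rad and x of short_b in the frame of rotor between -0.074 and -0.05 m and y of short_b in the frame of rotor between -0.012 and 0.012 m and linear speed of short_b below 0.02 m/s and contact force between the fingers and short_b below 0.1 N)) and value of joint lid above 0.5 rad), for 0.2 s.
At the end, for the whole second after the job is handed in: The carrier of the same height as the first one stands in the cup straight across from it, both home on their cup floors (foot within 12 mm of the cup's centre, no more than 6 mm above its floor, tilt under 0.12 rad), let go and at rest, and the lid is shut to within 0.05 rad (((x of tall_a in the frame of rotor between 0.05 and 0.074 m and y of tall_a in the frame of rotor between -0.012 and 0.012 m and z of each of tall_a, tall_b in the frame of rotor below 0.068 m and angle between each of tall_a, tall_b's own z axis and vertical below 0.12 rad and x of tall_b in the frame of rotor between -0.074 and -0.05 m and y of tall_b in the frame of rotor between -0.012 and 0.012 m and linear speed of tall_b below 0.02 m/s and contact force between the fingers and tall_b below 0.1 N) or (x of short_a in the frame of rotor between 0.05 and 0.074 m and y of short_a in the frame of rotor between -0.012 and 0.012 m and z of each of short_a, short_b in the frame of rotor below 0.053 m and angle between each of short_a, short_b's own z axis and vertical below 0.12 rad and x of short_b in the frame of rotor between -0.074 and -0.05 m and y of short_b in the frame of rotor between -0.012 and 0.012 m and linear speed of short_b below 0.02 m/s and contact force between the fingers and short_b below 0.1 N)) and value of joint lid below 0.05 rad); the robot touches nothing.
It fails at once if the carrier of the other height is shifted by more than 30 mm ((horizontal distance between tall_a and rotor below 0.15 m and distance of short_b from where it was at the start of the episode above 0.03 m) or (horizontal distance between short_a and rotor below 0.15 m and distance of tall_b from where it was at the start of the episode above 0.03 m)).
It fails at once if the carrier on the parking block or the first one in the rotor is shifted by more than 30 mm (distance of any of tall_a, short_a from where it was at the start of the episode above 0.03 m).
It fails at once if the bottle or the tube rack is shifted by more than 30 mm (distance of any of bottle, tube_rack from where it was at the start of the episode above 0.03 m).
It also fails if it takes over 72 s, if anything falls off the work surface, if the arm or the gripper's body presses on something with over 40 N, if the wrist force passes 120 N, or if a joint passes its speed limit or range.

### The arm

A 7-joint arm with a two-finger parallel gripper is mounted at the origin on the work surface. World frame = base frame: x ahead of the robot, y to its left, z up, the work surface at z = 0. Lengths are in m, angles in degrees, forces in N, time in s.
With the tool pointing down it reaches from about 0.35 to 0.9 m from the base axis. Payload 19.9 kg.
Tool frame: the origin (TCP) lies between the finger pads; the fingertips stand 17 mm ahead of it and the grasp point (between the pads) lies 2 mm behind it; z points along the fingers, y is the direction in which the jaws open and shut (so a half turn about z gives the same grasp; the last joint's range is limited). The gripper opens to 94 mm and grips with 3 to 60 N. Pads are 16 mm wide; open, the fingers measure 119 mm over their backs; the gripper's body (75 mm by 177 mm) begins 78 mm behind the grasp point.
Start: joints at [71.247, 23.915, -0.59, 92.452, 0.269, 63.638, -3.037], TCP at [0.176, -0.6, 0.222] pointing down, gripper open.
Joint ranges: [-161.28, 161.28], [-22.2, 115.67], [-73.04, 71.86], [3.21, 147.25], [-68.34, 248.33], [10.77, 114.83], [-161.83, 161.83]. Speed limits (degrees/s): [108.29, 108.29, 136.94, 136.94, 172.46, 172.46, 172.46].

### API

Orientations are given as a 3x3 rotation matrix whose columns are the frame's x, y, z axes.
In Python, from bench import r, ik, monitor, eyes gives the robot as it stands. Calls block until the motion is done:
- r.movep(position, orientation): joint-space move of the TCP to a pose.
- r.move_linear(position, attitude=None, max_speed=0.15, guard=None): straight line of the TCP; attitude=None keeps the orientation; max_speed is the mean speed in m/s. With guard (N) it stops when the force on the tool has changed by that much, and returns True; else False.
- r.set_joints(angles): joint-space move.
- r.command_gripper(opening, f_grip=None): finger opening in m; f_grip is the grip in N (None keeps the last); returns when the fingers have stopped.
- r.sleep(seconds).
- ik(position, orientation): joint angles nearest the present ones, or None.
- monitor.observe(): the state.
- eyes.snapshot(name): name is "side" or "top" or "wrist"; returns a dict with "image" (480x640x3 uint8, red, green, blue), "z_map" (480x640 float32, m along the optical axis (not along the pixel's ray), 0 where there is no reading), "camera_matrix" (3x3 intrinsics, pixels), "eye" and "rotation" of the camera in the world. Camera axes: x right, y up, looking along -z (the intrinsics and any distortion apply to the point x, -y, -z); pixel columns grow to the right and rows downward; lengths in m; the calibration is good to about 2 mm. A picture is of the moment at which its call begins.
A pose or a line that the arm cannot do raises r.IKError and nothing moves.
- r.finish_job(): hands the job in, once; it reports no verdict.
The state is a dict: "time_s": time; "qpos": joint angles; "qd": joint speeds; "joint_efforts": joint torques, N m; "ee_pos": TCP position; "tool_rot": TCP orientation; "force": force on the tool from outside, world axes, zero at the start; "wrist_torque": the same for the moment, N m; "opening": finger opening in m.
Only numpy, scipy, OpenCV 4.12 (cv2) and the standard library are available. Lean on these libraries where they do the work, as an engineer would, in place of code of your own. Each camera call takes 0.05 s, during which the arm holds its last target. There are 200 camera calls.

## Working session

There is one attempt and no reset: what is moved stays moved. The work goes in short steps, each a Python script; the robot and the scene stay as the last script left them, time stands still between calls to the robot, and variables do not carry over. Pictures are saved under pics/ and viewed, about 8 in all and at most 12, crops included, and the job is handed in when it is done.

```bash
ls; mkdir -p pics; cat > h.py <<'E'
import numpy as np, cv2
from bench import r, ik, monitor, eyes
def snap(n, f):
    s=eyes.snapshot(n); np.savez('pics/'+f+'.npz',**s); cv2.imwrite('pics/'+f+'.png',s['image'][:,:,::-1]); return s
def load(f): return dict(np.load('pics/'+f+'.npz'))
def cloud(s):
    K=s['camera_matrix']; z=s['z_map']; v,u=np.mgrid[0:z.shape[0],0:z.shape[1]]
    P=np.stack([(u-K[0,2])/K[0,0]*z, -(v-K[1,2])/K[1,1]*z, -z],-1)
    W=P@s['rotation'].T+s['eye']; W[z==0]=np.nan; return W
def pix(s,u,v,h=2):
    return np.nanmedian(cloud(s)[v-h:v+h+1,u-h:u+h+1].reshape(-1,3),0).round(4)
E
python3 - <<'E'
from h import *
a=snap('top','top0'); b=snap('side','side0')
for s in (a,b): print(s['eye'],s['rotation'].round(3).tolist(),s['camera_matrix'].tolist(),[k for k in s])
print(monitor.observe())
E
```

```text
pics
[ 0.43331334 -0.03096335  1.13760528] [[-0.003, 0.996, -0.093], [-1.0, -0.001, 0.02], [0.02, 0.093, 0.995]] [[477.5160172182076, 0.0, 322.5376713028514], [0.0, 477.5160172182076, 233.38116165964067], [0.0, 0.0, 1.0]] ['image', 'z_map', 'camera_matrix', 'eye', 'rotation']
[0.72163552 0.65875996 1.00196636] [[-0.96, -0.217, 0.179], [0.281, -0.744, 0.606], [0.002, 0.632, 0.775]] [[547.0525687039016, 0.0, 325.90507596902995], [0.0, 547.0525687039016, 230.30050830860537], [0.0, 0.0, 1.0]] ['image', 'z_map', 'camera_matrix', 'eye', 'rotation']
{'time_s': 0.1, 'qpos': array([71.24745041, 23.94307748, -0.5908766 , 92.48006583,  0.26964018,
       63.63907371, -3.0373687 ]), 'qd': array([-0.02957322,  0.02399132, -0.00408752,  0.00474275,  0.1050595 ,
        0.0554514 ,  0.06495131]), 'joint_efforts': array([ 2.35394007e-03, -8.52573824e+01,  6.40061349e-01, -4.26694000e+01,
       -4.89039416e-02,  1.63972797e-02,  1.17100740e-04]), 'ee_pos': array([ 0.17610751, -0.59935417,  0.22191933]), 'tool_rot': array([[ 9.59436086e-01,  2.81925968e-01, -3.80616768e-04],
       [ 2.81926212e-01, -9.59435578e-01,  9.91689919e-04],
       [-8.55941286e-05, -1.05876894e-03, -9.99999436e-01]]), 'force': array([ 0.0661494 , -0.72189705,  0.29747156]), 'wrist_torque': array([ 0.01020852, -0.04307288, -0.01583014]), 'opening': 0.09392922855517546}
```

View pics/top0.png

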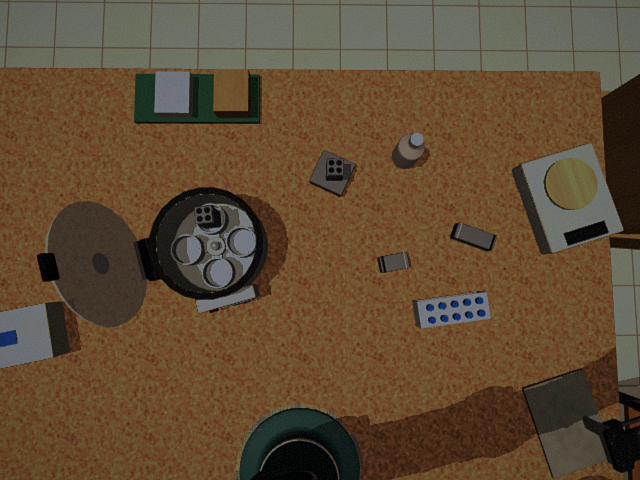

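View pics/side0.png

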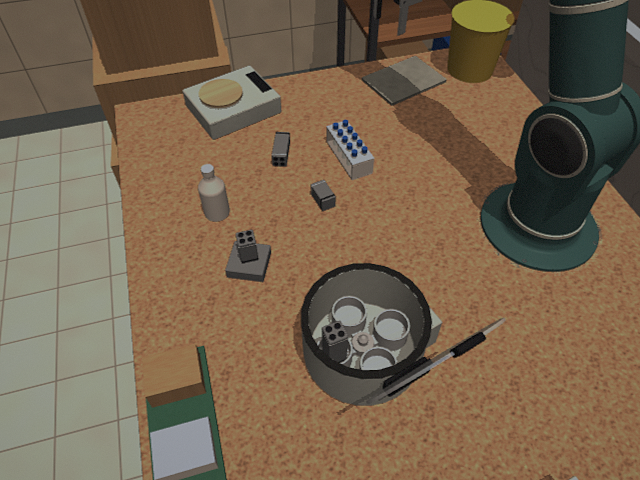

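Top view: the centrifuge is at about (208,243) with a carrier in the cup at (207,216). The lid is open to the left (+y). The spare stands on the block at (335,170), and the lying carriers are at (473,236) (long) and (395,262) (short). The bottle is at (410,150) and the rack at (453,310).

```bash
python3 - <<'E'
from h import *
s=load('top0'); W=cloud(s); d=load('side0'); D=cloud(d)
# rim
def circ(P):
    A=np.c_[2*P[:,:2],np.ones(len(P))]; x=np.linalg.lstsq(A,(P[:,:2]**2).sum(1),rcond=None)[0]; return x[:2],np.sqrt(x[2]+x[:2]@x[:2])
for nm,C in (('top',W),('side',D)):
    P=C.reshape(-1,3); P=P[np.isfinite(P[:,0])]
    m=(abs(P[:,2]-.135)<.006)&(np.hypot(*(P[:,:2]-[.41,.24]).T)<.14)
    Q=P[m]; c,R=circ(Q)
    for _ in range(5):
        rr=np.hypot(*(Q[:,:2]-c).T); Q2=Q[(abs(rr-.111)<.009)]; c,R=circ(Q2)
    print(nm,'rim',c,R,len(Q2),Q2[:,2].mean())
    # carrier in rotor
    m=(P[:,2]>.085)&(np.hypot(*(P[:,:2]-c).T)<.095); Q=P[m]; h=np.percentile(Q[:,2],90)
    T=Q[Q[:,2]>h-.008]; print(' rotor carrier top z',h,T[:,:2].mean(0),cv2.minAreaRect((T[:,:2]*1000).astype(np.float32)))
    # cups rims z=61mm
    m=(abs(P[:,2]-.061)<.004)&(np.hypot(*(P[:,:2]-c).T)<.1); Q=P[m]; print(' cuprim n',len(Q))
    Q=P[(np.hypot(*(P[:,:2]-c).T)<.014)]; print(' hub',Q[Q[:,2]>.05].mean(0) if (Q[:,2]>.05).any() else 0)
    for n,(x,y,rad,lo) in dict(long=(.44,-.37,.08,.02),short=(.37,-.195,.06,.02),blk=(.57,-.06,.06,.05)).items():
        m=(P[:,2]>lo)&(np.hypot(*(P[:,:2]-[x,y]).T)<rad); Q=P[m]; h=np.percentile(Q[:,2],90); T=Q[abs(Q[:,2]-h)<.005]
        print(' ',n,len(Q),'z',h.round(4),cv2.minAreaRect((T[:,:2]*1000).astype(np.float32)))
    # bottle, rack
print([pix(s,*q) for q in [(48,267),(100,264),(410,150),(453,310)]])
def crop(im,x0,y0,x1,y1,k): return cv2.resize(im[y0:y1,x0:x1],None,fx=k,fy=k,interpolation=cv2.INTER_CUBIC)
im=s['image'][:,:,::-1]
a=crop(im,140,180,280,320,4); b=crop(im,370,210,510,280,4)
g=np.vstack([a[:,:],b]); g=np.hstack([a,np.vstack([b[:, :240],b[:,320:560],np.zeros((0,240,3),np.uint8)])]) 
g=np.clip(g.astype(float)*1.5,0,255).astype(np.uint8)
cv2.imwrite('pics/crop0.png',g); print(g.shape)
E
```

```text
top rim [0.50463848 0.1965423 ] 0.1091707378806816 1066 0.13576737001129824
 rotor carrier top z 0.12796318483650904 [0.56870513 0.20236781] ((569.04052734375, 202.68858337402344), (38.63316345214844, 38.304019927978516), 5.830313682556152)
 cuprim n 664
 hub [0.50786984 0.19354193 0.05396642]
  long 623 z 0.0734 ((378.7421569824219, -372.1087646484375), (14.011345863342285, 70.11397552490234), 8.143964767456055)Traceback (most recent call last):
  File "<stdin>", line 20, in <module>
    return _quantile_unchecked(
        a, q, axis, out, overwrite_input, method, keepdims, weights)
    return _ureduce(a,
                    func=_quantile_ureduce_func,
    ...<5 lines>...
                    overwrite_input=overwrite_input,
                    method=method)
    r = func(a, **kwargs)
    result = _quantile(arr,
                       quantiles=q,
    ...<2 lines>...
                       out=out,
                       weights=wgt)
    slices_having_nans = np.isnan(arr[-1, ...])
                                  ~~~^^^^^^^^^
IndexError: index -1 is out of bounds for axis 0 with size 0
```

```bash
python3 - <<'E'
from h import *
s=load('top0'); W=cloud(s); d=load('side0'); D=cloud(d)
guess={n:pix(s,*q) for n,q in dict(long=(473,236),short=(395,262),blk=(335,168),tab=(48,267),lid=(85,240),bottle=(416,141),rack=(453,310)).items()}
print(guess)
for nm,C in (('top',W),('side',D)):
    P=C.reshape(-1,3); P=P[np.isfinite(P[:,0])]
    for n,rad in dict(long=.08,short=.05,blk=.06,rack=.1,tab=.1).items():
        g=guess[n]; m=(abs(P[:,2]-g[2])<.008)&(np.hypot(*(P[:,:2]-g[:2]).T)<rad); T=P[m]
        if len(T)>9: print(nm,n,len(T),T[:,2].mean().round(4),cv2.minAreaRect((T[:,:2]*1000).astype(np.float32)))
def crop(im,x0,y0,x1,y1,k): return cv2.resize(im[y0:y1,x0:x1],None,fx=k,fy=k,interpolation=cv2.INTER_CUBIC)
im=s['image'][:,:,::-1]; e=d['image'][:,:,::-1]
g=np.hstack([crop(im,445,205,505,265,6),crop(e,255,115,315,175,6)])
g=np.clip(g.astype(float)*1.8,0,255).astype(np.uint8)
cv2.imwrite('pics/crop0.png',g)
E
```

```text
{'long': array([ 0.5296, -0.4026,  0.0375]), 'short': array([ 0.4695, -0.22  ,  0.038 ]), 'blk': array([ 0.6759, -0.0797,  0.0955]), 'tab': array([0.4518, 0.3891, 0.3706]), 'lid': array([0.5018, 0.3754, 0.282 ]), 'bottle': array([ 0.7228, -0.2496,  0.1497]), 'rack': array([ 0.3604, -0.3467,  0.0539])}
top long 682 0.0372 ((530.01708984375, -408.0663757324219), (96.48713684082031, 39.1405143737793), 69.98759460449219)
top short 469 0.0375 ((469.6581115722656, -216.9351806640625), (37.93147659301758, 66.21897888183594), 10.620680809020996)
top blk 290 0.0952 ((679.44287109375, -78.90941619873047), (38.082054138183594, 36.921302795410156), 89.81959533691406)
top rack 1465 0.0546 ((360.87261962890625, -347.84307861328125), (60.82358932495117, 162.30880737304688), 7.626628875732422)
top tab 392 0.3722 ((450.6731262207031, 392.7716064453125), (66.33386993408203, 17.854089736938477), 17.10478973388672)
side long 400 0.0379 ((532.71484375, -406.25958251953125), (100.7958755493164, 38.4348030090332), 69.6834487915039)
side short 353 0.0377 ((473.0238952636719, -217.82955932617188), (39.023963928222656, 70.91709899902344), 10.588088989257812)
side blk 288 0.0955 ((682.4642333984375, -78.78384399414062), (41.59665298461914, 37.9321403503418), 89.29493713378906)
side rack 710 0.0551 ((363.30328369140625, -346.2758483886719), (63.6029052734375, 164.9578857421875), 7.700140476226807)
side tab 362 0.3744 ((453.3916320800781, 394.51092529296875), (59.66328430175781, 15.50889778137207), 14.952746391296387)
```

View pics/crop0.png

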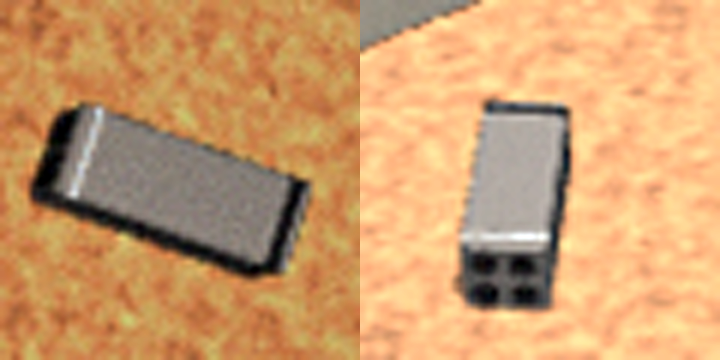

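The rotor carrier's top is at 0.128 m, so it is tall_a, and tall_b (the long one) has to go in. The crop shows tall_b's metal band and holes at its left (+y) end. Next I check the reach of the tilted pick and place.

```bash
cat >> h.py <<'E'
from scipy.spatial.transform import Rotation as Ro
def plan(phi,flip,c=np.array([.5313,-.407,.022]),ang=70.,off=.004):
    t=np.radians(ang); a=np.array([np.cos(t),np.sin(t),0]); Z=np.array([0,0,1.]); n=np.cross(a,Z)
    z=-np.sin(phi)*a-np.cos(phi)*Z; y=n*flip; R=np.c_[np.cross(y,z),y,z]
    g=c+off*a; U=Ro.from_rotvec(n*np.pi/2).as_matrix()@R   # upright attitude, before yaw
    return g+.002*z,R,U
def yawed(U,dirdeg):
    z=U[:,2]; cur=np.degrees(np.arctan2(z[1],z[0])); return Ro.from_euler('z',dirdeg-cur,degrees=True).as_matrix()@U
E
python3 - <<'E'
from h import *
f=lambda q: None if q is None else np.round(q,0).tolist()
for phi in (35,45,55):
  for fl in (1,-1):
    p,R,U=plan(np.radians(phi),fl)
    q1=ik(p,R); q0=ik(p-.1*R[:,2],R); q2=ik(p+[0,0,.15],R)
    print(phi,fl,f(q0),f(q1),f(q2))
    for x,y in ((.5,-.05),(.56,-.05)):
      for d in (-30,0,30):
        V=yawed(U,d); P=np.array([x,y,.054])+.002*V[:,2]
        print('   ',x,y,d,f(ik(P,V)),f(ik(P+[0,0,.12],V)))
E
```

```text
35 1 [20.0, 37.0, -9.0, 97.0, 47.0, 62.0, -37.0] [14.0, 44.0, 6.0, 98.0, 43.0, 48.0, -34.0] [24.0, 32.0, -7.0, 95.0, 45.0, 63.0, -27.0]
    0.5 -0.05 -30 [8.0, 38.0, -32.0, 144.0, 125.0, 69.0, 105.0] [-41.0, 11.0, 20.0, 146.0, 110.0, 40.0, 116.0]
    0.5 -0.05 0 None None
    0.5 -0.05 30 [83.0, 58.0, -63.0, 139.0, 195.0, 14.0, 151.0] None
    0.56 -0.05 -30 [11.0, 39.0, -32.0, 137.0, 125.0, 65.0, 111.0] [-46.0, 17.0, 30.0, 139.0, 113.0, 33.0, 115.0]
    0.56 -0.05 0 [60.0, 58.0, -63.0, 141.0, 159.0, 56.0, 150.0] [60.0, 23.0, -62.0, 141.0, 158.0, 31.0, 125.0]
    0.56 -0.05 30 [77.0, 59.0, -63.0, 132.0, 188.0, 12.0, 154.0] None
35 -1 [54.0, 55.0, -62.0, 96.0, 78.0, 90.0, 130.0] [59.0, 64.0, -62.0, 97.0, 88.0, 89.0, 129.0] [59.0, 48.0, -62.0, 94.0, 74.0, 89.0, 139.0]
    0.5 -0.05 -30 [20.0, 44.0, -45.0, 144.0, 125.0, 76.0, -68.0] [42.0, 25.0, -70.0, 143.0, 109.0, 64.0, -50.0]
    0.5 -0.05 0 None None
    0.5 -0.05 30 [83.0, 58.0, -63.0, 139.0, 195.0, 14.0, -29.0] None
    0.56 -0.05 -30 [6.0, 38.0, -27.0, 137.0, 126.0, 62.0, -71.0] [31.0, 24.0, -55.0, 136.0, 110.0, 58.0, -48.0]
    
[... 2557 characters left out ...]
, 60.0, -42.0, 96.0, 88.0, 92.0, 120.0] [47.0, 50.0, -52.0, 96.0, 84.0, 99.0, 130.0]
    0.5 -0.05 -30 [7.0, 23.0, -21.0, 138.0, 106.0, 31.0, -50.0] [54.0, 14.0, -70.0, 133.0, 73.0, 37.0, -13.0]
    0.5 -0.05 0 [58.0, 36.0, -62.0, 140.0, 124.0, 30.0, -18.0] None
    0.5 -0.05 30 [74.0, 45.0, -67.0, 134.0, 88.0, 13.0, 59.0] [79.0, 18.0, -68.0, 130.0, -26.0, 19.0, 159.0]
    0.56 -0.05 -30 [7.0, 27.0, -19.0, 130.0, 100.0, 30.0, -42.0] [45.0, 21.0, -62.0, 126.0, 76.0, 42.0, -11.0]
    0.56 -0.05 0 [56.0, 41.0, -62.0, 132.0, 116.0, 32.0, -7.0] [59.0, 17.0, -61.0, 129.0, 63.0, 15.0, 35.0]
    0.56 -0.05 30 [67.0, 46.0, -63.0, 127.0, 78.0, 13.0, 67.0] [68.0, 23.0, -61.0, 124.0, -10.0, 18.0, 143.0]
```

```bash
python3 - <<'E'
from h import *
p,R,U=plan(np.radians(45),1)
r.command_gripper(.07)
r.movep(p-.12*R[:,2],R)
print(r.move_linear(p,max_speed=.1,guard=12), monitor.observe()['ee_pos']-p)
print(r.command_gripper(0.02,f_grip=40))
o=monitor.observe(); print(o['opening'],o['force'],o['time_s'])
r.move_linear(p+[0,0,.15],max_speed=.15)
o=monitor.observe(); print(o['opening'],o['force'],o['time_s'],o['qpos'].round(0))
snap('side','side1'); 
lo=np.array([-161.28,-22.2,-73.04,3.21,-68.34,10.77,-161.83]);hi=np.array([161.28,115.67,71.86,147.25,248.33,114.83,161.83])
q=o['qpos'];out=[]
for x,y in ((.53,-.4),(.6,-.42),(.5,-.05),(.56,-.05),(.54,-.3)):
  for d in range(-180,180,20):
    V=yawed(U,d); P=np.array([x,y,.056])+.002*V[:,2]
    a,b=ik(P,V),ik(P+[0,0,.1],V)
    if a is None or b is None: continue
    a,b=np.array(a),np.array(b)
    mg=min((np.minimum(a-lo,hi-a)).min(),(np.minimum(b-lo,hi-b)).min())
    out.append((abs(b-q).max()+abs(a-b).max(),mg,x,y,d,a.round(0).tolist(),b.round(0).tolist()))
out.sort(key=lambda t:t[0]-t[1]); [print(o) for o in out[:8]]
E
```

```text
False [0.00059725 0.00044139 0.00039431]
False
0.03810417256688588 [0.5375901  0.23965381 0.75170045] 4.4
0.03781730490922457 [-0.01526689 -0.20605633 -1.69518877] 5.55 [ 19.  35.  -5.  97.  53.  67. -36.]
(np.float64(82.26861876857168), np.float64(40.39549418097221), 0.6, -0.42, 60, [67.0, 60.0, -33.0, 72.0, -16.0, 68.0, 24.0], [66.0, 52.0, -30.0, 71.0, -21.0, 74.0, 22.0])
(np.float64(82.78858367847653), np.float64(39.35715227589553), 0.56, -0.05, 100, [45.0, 50.0, -34.0, 94.0, -15.0, 64.0, 36.0], [44.0, 41.0, -32.0, 93.0, -20.0, 72.0, 35.0])
(np.float64(80.2831871991368), np.float64(36.57458419947453), 0.54, -0.3, 80, [63.0, 55.0, -31.0, 83.0, -14.0, 71.0, 36.0], [62.0, 46.0, -29.0, 82.0, -19.0, 78.0, 34.0])
(np.float64(84.40362286721715), np.float64(40.61056410827182), 0.53, -0.4, 60, [73.0, 55.0, -32.0, 83.0, -18.0, 64.0, 29.0], [71.0, 47.0, -30.0, 82.0, -23.0, 72.0, 27.0])
(np.float64(84.85626245762529), np.float64(41.007242345420345), 0.5, -0.05, 100, [47.0, 46.0, -32.0, 103.0, -18.0, 61.0, 41.0], [48.0, 37.0, -32.0, 102.0, -22.0, 70.0, 39.0])
(np.float64(89.96692626189741), np.float64(39.019915354359576), 0.54, -0.3, 60, [70.0, 50.0, -34.0, 95.0, -22.0, 55.0, 29.0], [68.0, 41.0, -31.0, 94.0, -27.0, 63.0, 27.0])
(np.float64(78.8020667571771), np.float64(27.422082134140624), 0.53, -0.4, 80, [66.0, 60.0, -30.0, 70.0, -11.0, 81.0, 37.0], [65.0, 53.0, -28.0, 69.0, -15.0, 87.0, 36.0])
(np.float64(74.4764138529249), np.float64(22.835895425845806), 0.6, -0.42, 80, [60.0, 66.0, -30.0, 57.0, -10.0, 86.0, 34.0], [59.0, 59.0, -28.0, 56.0, -14.0, 92.0, 31.0])
```

```bash
python3 - <<'E'
from h import *
p,R,U=plan(np.radians(45),1)
V=yawed(U,60); P=np.array([.53,-.37,.052])+.002*V[:,2]
r.movep(P+[0,0,.13],V); r.move_linear(P+[0,0,.012],max_speed=.12)
snap('side','side2')
print(r.move_linear(P-[0,0,.006],max_speed=.015,guard=6)); o=monitor.observe(); print(o['ee_pos']-P,o['force'],o['time_s'])
im=load('side2'); D=im['image'][60:240,200:400,::-1]; cv2.imwrite('pics/c2.png',cv2.resize(D,None,fx=3,fy=3))
E
```

```text
True
[ 1.66615754e-06 -1.96819957e-05  2.44924217e-03] [-3.19819793 -0.79587755  6.97485346] 8.8333
```

View pics/c2.png

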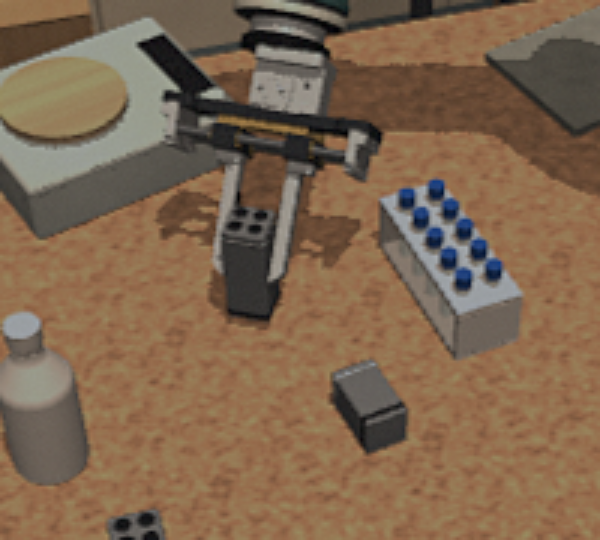

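The carrier is held upright, holes up (crop ~(250,260)), and is touching the bench. I release it, back off, and measure.

```bash
python3 - <<'E'
from h import *
r.command_gripper(.06); o=monitor.observe(); R=o['tool_rot']; 
r.move_linear(o['ee_pos']-.13*R[:,2],max_speed=.15)
r.sleep(.5); print(monitor.observe()['time_s'])
for n in ('side','top'):
    s=snap(n,n+'3'); P=cloud(s).reshape(-1,3); P=P[np.isfinite(P[:,0])]
    m=(P[:,2]>.088)&(P[:,2]<.11)&(np.hypot(P[:,0]-.53,P[:,1]+.37)<.045); T=P[m]; print(n,len(T),T[:,2].mean(),T[:,2].std(),cv2.minAreaRect((T[:,:2]*1000).astype(np.float32)))
D=load('side3')['image'][60:240,200:400,::-1]; cv2.imwrite('pics/c3.png',cv2.resize(D,None,fx=2,fy=2))
f=lambda q: None if q is None else np.round(q,0).tolist()
# top-down grasp yaw options & cup target reach
dn=lambda t:(lambda y:np.c_[np.cross(y,[0,0,-1]),y,[0,0,-1]])(np.array([np.cos(np.radians(t)),np.sin(np.radians(t)),0]))
for t in range(-180,180,30): print(t,f(ik([.53,-.37,.08],dn(t))),f(ik([.443,.19,.12],dn(t))),f(ik([.443,.19,.25],dn(t))))
E
```

```text
10.9083
side 191 0.09539277501861616 0.002783061321818775 ((531.3236083984375, -364.95916748046875), (43.383975982666016, 38.227394104003906), 63.91392135620117)
top 302 0.09517081146864612 0.002142078649506551 ((530.0267333984375, -366.59625244140625), (38.41230392456055, 39.31817626953125), 59.55469512939453)
-180 [12.0, 38.0, 29.0, 96.0, -22.0, 52.0, -131.0] [23.0, 30.0, -62.0, 116.0, 33.0, 54.0, 123.0] [27.0, 16.0, -62.0, 109.0, 15.0, 65.0, 139.0]
-150 [18.0, 36.0, 20.0, 96.0, -15.0, 50.0, -106.0] [23.0, 30.0, -62.0, 116.0, 33.0, 54.0, 153.0] [-87.0, 16.0, 71.0, 112.0, -17.0, 64.0, -159.0]
-120 [23.0, 35.0, 12.0, 96.0, -9.0, 50.0, -81.0] [-76.0, 30.0, 62.0, 119.0, -35.0, 51.0, -114.0] [-81.0, 13.0, 62.0, 112.0, -13.0, 63.0, -133.0]
-90 [29.0, 35.0, 5.0, 95.0, -4.0, 50.0, -55.0] [26.0, 33.0, -67.0, 116.0, 38.0, 56.0, -150.0] [-64.0, 9.0, 41.0, 111.0, -6.0, 62.0, -110.0]
-60 [33.0, 35.0, -2.0, 95.0, 1.0, 50.0, -29.0] [24.0, 31.0, -64.0, 116.0, 35.0, 54.0, -118.0] [20.0, 13.0, -53.0, 109.0, 11.0, 64.0, -97.0]
-30 [38.0, 35.0, -9.0, 95.0, 6.0, 50.0, -3.0] [26.0, 33.0, -66.0, 116.0, 3
[... 191 characters left out ...]
, -34.0]
30 [49.0, 37.0, -24.0, 95.0, 18.0, 52.0, 48.0] [24.0, 31.0, -63.0, 116.0, 34.0, 54.0, -27.0] [33.0, 19.0, -71.0, 109.0, 20.0, 66.0, -15.0]
60 [55.0, 39.0, -33.0, 94.0, 25.0, 54.0, 73.0] [21.0, 28.0, -58.0, 116.0, 30.0, 52.0, 6.0] [33.0, 19.0, -70.0, 109.0, 20.0, 66.0, 15.0]
90 [59.0, 41.0, -39.0, 94.0, 30.0, 56.0, 100.0] [17.0, 26.0, -52.0, 116.0, 26.0, 50.0, 40.0] [33.0, 20.0, -72.0, 109.0, 20.0, 66.0, 44.0]
120 [65.0, 44.0, -47.0, 94.0, 37.0, 59.0, 125.0] [16.0, 25.0, -51.0, 116.0, 26.0, 50.0, 70.0] [34.0, 20.0, -73.0, 109.0, 21.0, 66.0, 74.0]
150 [6.0, 40.0, 37.0, 96.0, -29.0, 53.0, -155.0] [23.0, 30.0, -62.0, 116.0, 33.0, 54.0, 93.0] [27.0, 16.0, -62.0, 109.0, 15.0, 65.0, 109.0]
```

View pics/c3.png

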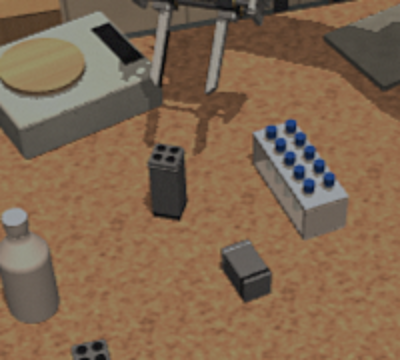

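Carrier stands: top z 0.095, centre ≈(0.5305,-0.366), sides at 60°. Next, a wrist look over the rotor to refine the cup position before taking the carrier.

```bash
cat >> h.py <<'E'
def dn(t):
    y=np.array([np.cos(np.radians(t)),np.sin(np.radians(t)),0]); return np.c_[np.cross(y,[0,0,-1]),y,[0,0,-1]]
E
python3 - <<'E'
from h import *
p=monitor.observe()['ee_pos']; r.move_linear(p+[0,0,.15],max_speed=.2)
r.movep([.46,.17,.34],dn(90)); r.sleep(.2); s=snap('wrist','w4'); print(monitor.observe()['time_s'],s['eye'],s['rotation'].round(2).tolist())
E
```

```text
14.3833 [0.37748198 0.1707937  0.5019388 ] [[0.0, -0.96, -0.28], [1.0, 0.0, -0.0], [0.0, -0.28, 0.96]]
```

View pics/w4.png

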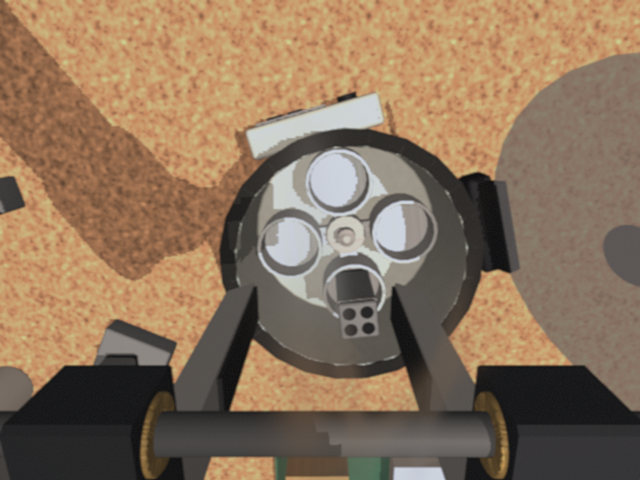

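Wrist view: the four cups are at about (338,181) (the target), (290,243), (404,229), and (355,292) (loaded). The hub is at (346,236).

```bash
python3 - <<'E'
from h import *
from scipy.optimize import least_squares
def ray(s,u,v,z):
    K=s['camera_matrix']; d=s['rotation']@np.array([(u-K[0,2])/K[0,0],-(v-K[1,2])/K[1,1],-1]); return (s['eye']+d*(z-s['eye'][2])/d[2])[:2]
w=load('w4'); c={n:ray(w,u,v,.061) for n,(u,v) in dict(t=(338,181),l=(290,243),r=(404,229),a=(355,292)).items()}
print({k:v.round(4) for k,v in c.items()},'mid',((c['t']+c['a'])/2).round(4),((c['l']+c['r'])/2).round(4), np.linalg.norm(c['t']-c['a']),np.linalg.norm(c['l']-c['r']),'hub',ray(w,346,236,.056).round(4))
def model(C,pts):  # residual of rotor model fitted to rim-height points
    f=lambda x:np.min([abs(np.hypot(*(pts-(x[:2]+.062*np.array([np.cos(x[2]+k*np.pi/2),np.sin(x[2]+k*np.pi/2)]))).T)-.033) for k in range(4)],0)
    return least_squares(f,[.505,.196,.1],loss='soft_l1',f_scale=.002,x_scale=[.01,.01,.1])
for n,s in (('wrist',w),('top',load('top0')),('side',load('side0'))):
    P=cloud(s).reshape(-1,3); P=P[np.isfinite(P[:,0])]
    q=P[(abs(P[:,2]-.061)<.003)&(np.hypot(P[:,0]-.505,P[:,1]-.196)<.1)&(np.hypot(P[:,0]-.505,P[:,1]-.196)>.025)][:,:2]
    R=model(0,q); x=R.x; print(n,len(q),x[:2].round(4),np.degrees(x[2]).round(1),'target',(x[:2]-.062*np.array([np.cos(x[2]),np.sin(x[2])])).round(4),np.median(R.fun).round(4))
    rm=P[(abs(P[:,2]-.135)<.006)&(abs(np.hypot(P[:,0]-.505,P[:,1]-.196)-.111)<.015)][:,:2]
    g=least_squares(lambda x:np.hypot(*(rm-x[:2]).T)-x[2],[.505,.196,.11],loss='soft_l1',f_scale=.002); print('  rim',g.x.round(4))
    T=P[(abs(P[:,2]-.126)<.006)&(np.hypot(P[:,0]-.567,P[:,1]-.202)<.04)]; print('  tall_a top',T[:,2].mean().round(4),cv2.minAreaRect((T[:,:2]*1000).astype(np.float32)))
    T=P[(abs(P[:,2]-.095)<.006)&(np.hypot(P[:,0]-.68,P[:,1]+.079)<.04)]; print('  short_a top',len(T)and cv2.minAreaRect((T[:,:2]*1000).astype(np.float32)))
E
```

```text
{'t': array([0.444 , 0.1861]), 'l': array([0.5102, 0.1353]), 'r': array([0.495 , 0.2563]), 'a': array([0.5669, 0.2057])} mid [0.5055 0.1959] [0.5026 0.1958] 0.12454307526698018 0.12197356104332871 hub [0.504  0.1953]
wrist 2833 [0.5073 0.1962] 8.3 target [0.446  0.1872] 0.0011
  rim [0.5065 0.197  0.1108]
  tall_a top 0.1254 ((568.49951171875, 204.87123107910156), (38.13266372680664, 38.008689880371094), 6.76836633682251)
  short_a top 0
top 564 [0.5077 0.194 ] 8.4 target [0.4464 0.185 ] 0.0011
  rim [0.5074 0.1947 0.1115]
  tall_a top 0.1256 ((569.04052734375, 202.68858337402344), (38.63316345214844, 38.304019927978516), 5.830313682556152)
  short_a top ((679.44287109375, -78.90941619873047), (38.082054138183594, 36.921302795410156), 89.81959533691406)
side 653 [0.5097 0.1944] 7.9 target [0.4483 0.1859] 0.0012
  rim [0.51   0.1964 0.1111]
  tall_a top 0.1259 ((570.9197387695312, 203.62208557128906), (38.90788269042969, 40.155426025390625), 9.08527946472168)
  short_a top ((682.4385986328125, -79.16460418701172), (40.8530158996582, 37.86404800415039), 89.52933502197266)
```

```bash
python3 - <<'E'
from h import *
C=np.array([.531,-.367]); T=np.array([.4463,.1863])
r.command_gripper(.075)
r.movep([*C,.20],dn(-30)); r.sleep(.1)
print(r.move_linear([*C,.076],max_speed=.12,guard=10))
r.command_gripper(.02,f_grip=40); o=monitor.observe(); print(o['opening'],o['ee_pos'])
r.move_linear([*C,.27],max_speed=.2)
r.movep([*T,.27],dn(90)); r.sleep(.2)
s=snap('wrist','w5'); snap('side','side5')
o=monitor.observe(); print(o['opening'],o['ee_pos'],o['time_s'],o['qpos'].round(0))
E
```

```text
False
0.037814856005325165 [ 0.53103288 -0.36702708  0.07603413]
0.037333561917251505 [0.44644691 0.18607476 0.26996981] 22.25 [ 28.  14. -62. 107.  14.  67.  51.]
```

View pics/w5.png

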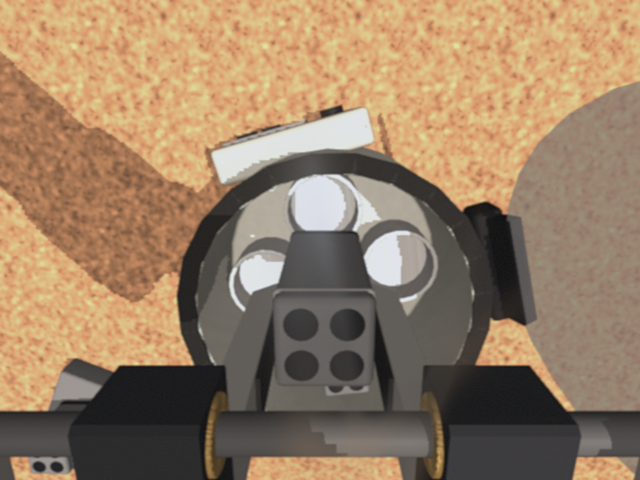

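The carrier hangs upright over the target cup, with the centre of its four holes at (324,344). I check its lateral offset and then insert under guard.

```bash
python3 - <<'E'
from h import *
s=load('w5'); K=s['camera_matrix']; d=s['rotation']@np.array([(324-K[0,2])/K[0,0],-(344-K[1,2])/K[1,1],-1]); c=s['eye']+d*(.29-s['eye'][2])/d[2]; print('held top centre',c)
T=np.array([.4463,.1863])
r.move_linear([*T,.150],max_speed=.12)
g=r.move_linear([*T,.104],max_speed=.025,guard=6); o=monitor.observe(); print(g,o['ee_pos'],o['force'],o['time_s'])
E
```

```text
held top centre [0.44549036 0.18737083 0.29      ]
True [0.44634465 0.18647577 0.10586299] [ 0.65345858 -1.05475974  5.46334771] 25.0083
```

Contact at TCP z 0.1059, where 0.106 means fully home. I release, retreat and check.

```bash
python3 - <<'E'
from h import *
r.command_gripper(.056); p=monitor.observe()['ee_pos']
r.move_linear(p+[0,0,.17],max_speed=.12); r.movep([.40,.15,.34],dn(90)); r.sleep(.3)
s=snap('wrist','w6'); snap('top','top6'); print(monitor.observe()['time_s'])
for n in ('w6','top6'):
    P=cloud(load(n)).reshape(-1,3); P=P[np.isfinite(P[:,0])]
    for c in ((.446,.186),(.568,.204)):
        T=P[(P[:,2]>.11)&(P[:,2]<.135)&(np.hypot(P[:,0]-c[0],P[:,1]-c[1])<.035)]; print(n,len(T),T[:,2].mean().round(4),T[:,2].std().round(4),cv2.minAreaRect((T[:,:2]*1000).astype(np.float32)))
# lid push reach
ax=np.array([.507,.196]); 
s=load('top6'); W=cloud(s); P=W.reshape(-1,3); P=P[np.isfinite(P[:,0])]
m=(P[:,2]>.2)&(P[:,1]>.25)&(P[:,1]<.5)&(P[:,0]<.7)&(P[:,0]>.3); Q=P[m]; u,sv,vt=np.linalg.svd(Q-Q.mean(0),full_matrices=False); print(len(Q),Q.mean(0),vt.round(3),sv)
E
```

```text
28.0167
w6 1764 0.1247 0.003 ((444.9375, 188.71710205078125), (38.33529281616211, 38.19042205810547), 89.62129211425781)
w6 1514 0.1239 0.0038 ((568.1209716796875, 204.71934509277344), (38.69337844848633, 38.39319610595703), 6.359999179840088)
top6 291 0.1254 0.0028 ((445.57196044921875, 186.41624450683594), (35.81763458251953, 38.130943298339844), 0.45469334721565247)
top6 352 0.1249 0.0034 ((569.146484375, 202.62229919433594), (39.058433532714844, 38.667869567871094), 7.095991134643555)
4800 [0.50025188 0.37817005 0.29183065] [[-0.47   0.162  0.867]
 [ 0.843  0.372  0.388]
 [-0.26   0.914 -0.312]] [3.7589661  2.15199921 0.09978661]
```

View pics/w6.png

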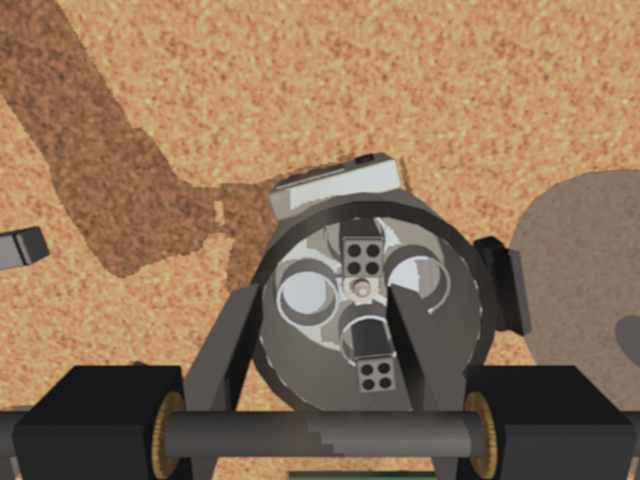

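Both carriers' tops are at 0.125 m, their centres 124 mm apart, so tall_b is home. The lid plane gives about 1.89 rad, with the hinge direction yaw near 16°. Next I check the reach for the lid-closing arc.

```bash
cat >> h.py <<'E'
yc=np.array([-.274,.962,0]); yc/=np.linalg.norm(yc); ZH=np.array([0,0,1.]); H=np.array([.5065,.1962,.135])+.125*yc
def tip(thd,rho=.24,extra=0.):
    t=np.radians(thd); return H+rho*(-np.cos(t)*yc+np.sin(t)*ZH)+(.012+.008*abs(np.sin(t))+extra)*(np.sin(t)*yc+np.cos(t)*ZH)
LA=15.9
E
python3 - <<'E'
from h import *
f=lambda q: None if q is None else np.round(q,0).tolist()
o=[0,0,.017]
for a in (LA,LA+180):
    b=tip(108,extra=.03); print(a,b.round(3),f(ik(b+o+[0,0,.13],dn(a))))
    for t in (108,90,60,30,0): print(t,(tip(t)+o).round(3),f(ik(tip(t,extra=.03*(t>100))+o,dn(a))))
E
```

```text
15.9 [0.439 0.433 0.348] [-9.0, 27.0, -63.0, 66.0, 24.0, 100.0, -49.0]
108 [0.447 0.406 0.374] [-8.0, 27.0, -58.0, 81.0, 23.0, 84.0, -49.0]
90 [0.467 0.336 0.392] [7.0, 22.0, -62.0, 84.0, 19.0, 85.0, -39.0]
60 [0.501 0.217 0.369] [22.0, 18.0, -62.0, 91.0, 16.0, 81.0, -25.0]
30 [0.527 0.124 0.286] [29.0, 20.0, -57.0, 99.0, 18.0, 71.0, -16.0]
0 [0.538 0.086 0.164] [26.0, 27.0, -49.0, 106.0, 24.0, 58.0, -16.0]
195.9 [0.439 0.433 0.348] [-6.0, 30.0, -71.0, 66.0, 29.0, 102.0, 128.0]
108 [0.447 0.406 0.374] [-6.0, 29.0, -62.0, 81.0, 25.0, 85.0, 129.0]
90 [0.467 0.336 0.392] [7.0, 22.0, -62.0, 84.0, 19.0, 85.0, 141.0]
60 [0.501 0.217 0.369] [28.0, 22.0, -72.0, 91.0, 22.0, 83.0, 151.0]
30 [0.527 0.124 0.286] [38.0, 27.0, -71.0, 98.0, 26.0, 74.0, 157.0]
0 [0.538 0.086 0.164] [39.0, 37.0, -69.0, 106.0, 39.0, 65.0, 151.0]
```

```bash
python3 - <<'E'
from h import *
o=np.array([0,0,.017])
r.command_gripper(.0,f_grip=10)
r.move_linear([.42,.17,.50],max_speed=.25)
r.movep(tip(108,extra=.03)+o+[0,0,.13],dn(LA)); r.sleep(.1)
m=monitor.observe(); print(m['time_s'],m['force'],m['qpos'].round(0),m['opening'])
s=snap('side','side7')
E
```

```text
31.6583 [ 0.79263774 -0.5600946  -0.37432827] [-10.  26. -60.  66.  23.  99. -48.] 0.0006132368418876828
```

View pics/side7.png

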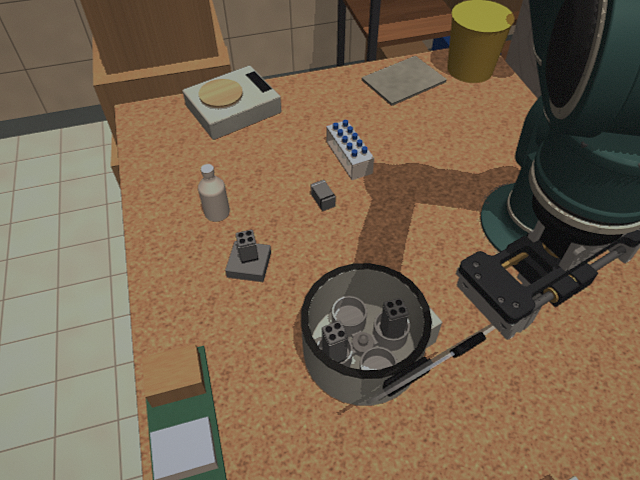

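Both tall carriers are seated in opposite cups ((334,335) and (395,318)). The gripper is above and behind the lid tab at (468,345), and the arm is clear of the lid. Now I swing the lid shut.

```bash
python3 - <<'E'
from h import *
o=np.array([0,0,.017])
print(r.move_linear(tip(108,extra=.03)+o,max_speed=.15,guard=12))
for t in (102,95,87,78,68,58,48,38,28,18,10,4):
    g=r.move_linear(tip(t)+o,max_speed=.14,guard=20); m=monitor.observe(); print(t,g,m['force'].round(1),round(m['time_s'],1))
    if g: break
else:
    g=r.move_linear(tip(0,extra=-.008)+o,max_speed=.03,guard=12); m=monitor.observe(); print('end',g,m['ee_pos'].round(4),m['force'].round(1),m['time_s'])
E
```

```text
False
102 False [-0.9  0.8 -0.6] 33.3
95 False [ 0.8 -0.2  0.3] 33.6
87 False [ 0.2  0.2 -0.9] 34.0
78 False [-0.3  0.5 -0.4] 34.4
68 False [ 0.   0.4 -0.3] 34.9
58 False [-0.3  0.1  0.1] 35.4
48 False [0.1 0.6 1.3] 35.8
38 False [-0.6  0.3  0.7] 36.3
28 False [ 0.3 -1.3 -0. ] 36.7
18 False [-0.9  0.4  0.8] 37.2
10 False [ 1.  -0.3  1. ] 37.6
4 False [-0.2 -0.3  0.4] 37.9
end True [0.538  0.0861 0.164 ] [-5.9 -3.3 16.9] 38.525
```

The final descent stopped on contact at tip height 0.147, as expected for a shut lid. I back off and verify.

```bash
python3 - <<'E'
from h import *
p=monitor.observe()['ee_pos']; r.move_linear(p+[0,0,.2],max_speed=.2); r.movep([.45,-.25,.4],dn(-30)); r.sleep(.3)
snap('side','side8'); s=snap('top','top8')
P=cloud(s).reshape(-1,3); P=P[np.isfinite(P[:,0])]
Q=P[(P[:,2]>.12)&(P[:,2]<.2)&(np.hypot(P[:,0]-.5065,P[:,1]-.196)<.11)]; A=np.c_[Q[:,:2],np.ones(len(Q))]; x=np.linalg.lstsq(A,Q[:,2],rcond=None)[0]; print('lid plane',len(Q),x.round(4),Q[:,2].mean().round(4),monitor.observe()['time_s'])
E
```

```text
lid plane 8791 [-0.0016  0.001   0.1431] 0.1425 41.3917
```

View pics/side8.png

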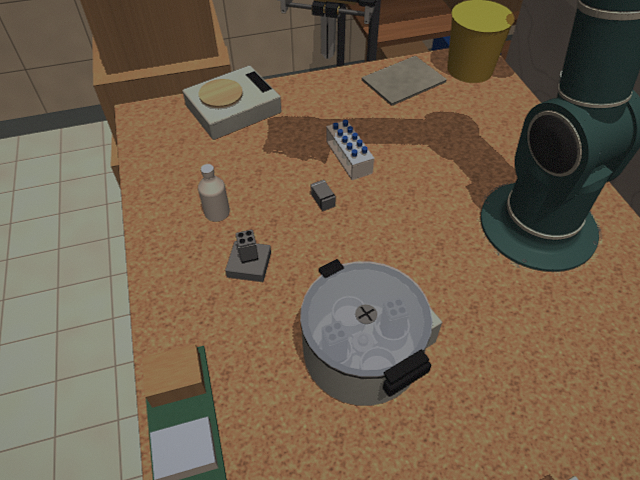

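The lid lies flat: its outer face is at 0.1425 m and its tilt is about 0.002 rad. Both carriers show through it, and the other objects are where they were. I hand the job in.

```bash
python3 -c "
from h import *
print(r.finish_job(), monitor.observe()['time_s'])"
```

```text
the job is handed in; nothing more can be done
the job is handed in; nothing more can be done
```

The rotor is balanced and the lid is shut, and I handed the job in at about 41 s of the 72 s. The hand-in gave no verdict.

- **Choosing the carrier:** the carrier in the rotor has its top at about 0.126 m, so it is the tall one and tall_b was the match.
- **Standing it up:** I picked tall_b up tilted, stood it upright on the bench with its top at 0.095 m, and let go.
- **Placing it:** I took it again from above and set it in the cup opposite tall_a. Contact came at the expected depth (tool height 0.1059 m, with 0.106 m meaning fully home).
- **Shutting the lid:** I swung it closed, and the final press stopped on contact at the height expected for a shut lid.

**Last checks**
- **Carriers:** both tall tops read about 0.125 m, with centres 124 mm apart.
- **Lid:** its outer face is at 0.1425 m, tilted about 0.002 rad.
- **Other objects:** short_a, short_b, the bottle and the rack look unmoved in the last side picture, which I judged by eye only.
- **Disagreements:** none of the checks failed. The cameras differed by up to about 4 mm on where the target cup was, and I used a value within that range.

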